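Tip the rice crackers into the canister

TASK

Tip all four rice crackers out of the steel scoop tray, over its open edge, into the open canister, without touching the crackers with the fingers. Then set the empty tray back down flat in the middle of the round cork mat, let go of it, and push the canister's lid fully shut. Leave the mug, the silver tin and the chopsticks where they are.

Things in the scene. Friction and masses are not known exactly. Their poses are not given: they have to be found in the camera images.
- tray_grip (a point): Centre of the dark wooden grip bar of the loose polished-steel scoop tray (0.2 kg). The bar bridges the tray from side to side over its middle on two thin posts: 12 mm thick along x, 84 mm along y, 20 mm high, its centre 65 mm above the tray's underside. Axes are the tray's: x to the open edge, z up. The tray starts level on the cork mat, open edge roughly towards the robot.
- tray_lip (a point): Middle of the tray's open front edge (no lip), on its floor's upper face: 65 mm in front of (+x) and 61 mm below the grip bar's centre. Tray 130 mm long (x), 80 mm wide (y), floor 4 mm; 4 mm thick lips rise to 24 mm above the underside at back and sides. Slippery: crackers start to slide at 13 to 20 degrees of tilt, and all slide off by 45.
- cracker0_center (a point): Centre of a brown round rice cracker, a disc 30 mm in diameter and 10 mm thick, 12 g, loose, lying flat in the tray at the start (its top 14 mm above the tray's underside).
- cracker1_center (a point): Centre of a brown round rice cracker, a disc 30 mm in diameter and 10 mm thick, 12 g, loose, lying flat in the tray at the start (its top 14 mm above the tray's underside).
- cracker2_center (a point): Centre of a brown round rice cracker, a disc 30 mm in diameter and 10 mm thick, 12 g, loose, lying flat in the tray at the start (its top 14 mm above the tray's underside).
- cracker3_center (a point): Centre of a brown round rice cracker, a disc 30 mm in diameter and 10 mm thick, 12 g, loose, lying flat in the tray at the start (its top 14 mm above the tray's underside).
- canister: Square airtight canister, clear plastic with grey rim and foot bands, fixed to the ledge. Outside 130 x 130 mm, 110 mm high, walls and floor 5 mm, open top. Origin at the centre of its underside, z up. The lid's hinge runs along its y at the top of its +x wall (x = +65 mm, z = 110 mm), the side roughly away from the robot; the other three sides are clear.
- lid (a joint): Angle of the canister's blue lid (130 x 130 x 8 mm, a fixed white button 44 mm across, 5 mm high, in the middle of its top face), rad: 0 = shut on the rim, 1.57 = upright, more = leaning back from the mouth, stop at 2.05. Starts at 1.7 to 1.9. The hinge is stiff: the lid stays where it is left; 1 to 2 N near its free edge moves it.
- lid_edge (a point): Middle of the lid's free edge, opposite the hinge, 130 mm from the hinge line and half-way through the lid's thickness.
- mat_top (a point): Centre of the upper face of the round cork mat, 190 mm across and 4 mm thick, fixed to the ledge.
- mug: Bystander: navy ceramic mug, 80 mm across and 88 mm high, handle at its +y. Origin at the centre of its underside.
- tin: Bystander: small round silver tin, 56 mm across and 45 mm high. Origin at the centre of its underside.
- chopsticks: Bystander: pair of bamboo chopsticks on a round wooden rest, about 230 mm long along its y, 32 to 40 mm wide, 21 mm high. Origin on the ledge at the middle of the pair.
Mind the look-alikes: they are no part of the job. There is more than one size of the canister; the one meant has the size given above.

How it is judged:
On the way, in this order (a step that is already met when the one before it is completed fails the run):
1. all four crackers lie inside the canister (x of cracker0_center in the frame of canister between -0.061 and 0.061 m and y of cracker0_center in the frame of canister between -0.061 and 0.061 m and z of cracker0_center in the frame of canister between 0 and 0.1 m and x of cracker1_center in the frame of canister between -0.061 and 0.061 m and y of cracker1_center in the frame of canister between -0.061 and 0.061 m and z of cracker1_center in the frame of canister between 0 and 0.1 m and x of cracker2_center in the frame of canister between -0.061 and 0.061 m and y of cracker2_center in the frame of canister between -0.061 and 0.061 m and z of cracker2_center in the frame of canister between 0 and 0.1 m and x of cracker3_center in the frame of canister between -0.061 and 0.061 m and y of cracker3_center in the frame of canister between -0.061 and 0.061 m and z of cracker3_center in the frame of canister between 0 and 0.1 m), for 0.2 s.
2. the tray stands flat on the cork mat again, let go (horizontal distance between tray_grip and mat_top below 0.05 m and height (world z) of tray_grip below 0.074 m and angle between tray_grip's own z axis and vertical below 0.08 rad and contact force between the fingers and tray below 0.2 N), for 0.2 s.
3. the lid is shut (value of joint lid below 0.06 rad), for 0.2 s.
At the end, for the whole second after the job is handed in: All four crackers are inside the canister below its rim, the tray stands flat (tilt under 0.08 rad) on the cork mat with its centre within 50 mm of the mat's centre, and the lid is shut (below 0.06 rad) (all of step 1 and horizontal distance between tray_grip and mat_top below 0.05 m and height (world z) of tray_grip below 0.074 m and angle between tray_grip's own z axis and vertical below 0.08 rad and value of joint lid below 0.06 rad); the robot touches nothing.
It fails at once if the fingers touch a cracker (contact force between the fingers and cracker0 above 0.3 N or contact force between the fingers and cracker1 above 0.3 N or contact force between the fingers and cracker2 above 0.3 N or contact force between the fingers and cracker3 above 0.3 N).
It fails at once if the mug, the tin or the chopsticks are shifted by more than 20 mm or the mug or tin tipped (distance of any of mug, tin, chopsticks from where it was at the start of the episode above 0.02 m or angle between any of mug, tin's own z axis and vertical above 0.3 rad).
It also fails if it takes over 72 s, if anything falls off the work surface, if the arm or the gripper's body presses on something with over 40 N, if the wrist force passes 120 N, or if a joint passes its speed limit or range.

ROBOT

A 6-joint arm with a two-finger parallel gripper is mounted at the origin on the work surface. World frame = base frame: x ahead of the robot, y to its left, z up, the work surface at z = 0. Lengths are in m, angles in rad, forces in N, time in s.
With the tool pointing down it reaches from about 0.35 to 1 m from the base axis. Payload 7.1 kg.
Tool frame: the origin (TCP) lies on the front face of the gripper's body, between the roots of the fingers; the fingertips stand 73 mm ahead of it and the grasp point (between the pads) lies 54 mm ahead of it (r.hold_point_z is the distance from the TCP to the grasp point, in m); z points along the fingers, y is the direction in which the jaws open and shut (so a half turn about z gives the same grasp; the last joint's range is limited). The gripper opens to 85 mm and grips with 20 to 120 N. Pads are 22 mm wide; open, the fingers measure 114 mm over their backs; the gripper's body (76 mm by 85 mm) begins 54 mm behind the grasp point. The pads swing forward as they close: fully open they stand 13 mm farther back than shut.
Start: joints at [-1.362, 0.423, 1.63, -0, 1.089, -0.019], TCP at [0.141, -0.609, 0.304] pointing down, gripper open.
Joint ranges: [-3, 3], [-0.9, 2.11], [0.09, 2.58], [-1.31, 4.45], [0.11, 2.69], [-2.54, 2.54]. Speed limits (rad/s): [2.39, 2.39, 3.01, 3.14, 3.14, 3.14].

INTERFACE

Orientations are given as a unit quaternion [w, x, y, z].
In Python, from workcell import r gives the robot as it stands.
- The arm moves only by the shell command python3 -m crank 'ROWS' [FORCE]. ROWS is JSON, one flat list of numbers, 7 for each row, row after row: the shift along the tool's x, y, z in m, then the turn, a rotation vector about the tool's x, y, z in rad, then the finger opening in m, from 0 to 0.0854. A call has 1 to 5 rows; each row shifts and turns the commanded pose from where the row before left it, along the tool's axes as they then stand; what a row does not reach is not made up. A row lasts 1/10 s, in which the tool goes at most 50 mm and 8.59 degrees, less where a joint would pass 70% of its speed; a pose out of reach is approached as far as the arm can. A call is refused whole if a number of a shift passes 0.05 or a number of a turn 0.15, either way. A call with a gripper value outside its range is refused whole. The fingers move at their own pace and stop on an object; FORCE is the grip in N (left out, the last holds). Time passes only in rows, so rows that do not move let the fingers close. It gives the time, the measured TCP pose, the force and the opening at its end, in the units of the state.
- r.sense(): the state, without advancing time (a new reading comes with each control period).
- r.snapshot(name): name is "scene" or "top" or "wrist"; returns a dict with "frame" (400x640x3 uint8, red, green, blue), "range_z" (400x640 float32, m along the optical axis (not along the pixel's ray), 0 where there is no reading), "fx", "fy", "cx", "cy" (pixels), "D" ([k1, k2, p1, p2, k3] as OpenCV has them; the pictures are not rectified), "world_from_camera" (4x4, takes a point from camera to world coordinates); the wrist camera has in their place "mount" (4x4, takes a point from camera to tool coordinates, whose origin is the TCP and whose axes are the flange's). Camera axes: x right, y up, looking along -z (the intrinsics and any distortion apply to the point x, -y, -z); pixel columns grow to the right and rows downward; lengths in m; the calibration is good to about 2 mm. A picture is of the moment at which its call begins: read the wrist's pose just before it.
- r.finish_job(): hands the job in, once; it reports no verdict.
The state is a dict: "time": time; "q": joint angles; "joint_velocities": joint speeds; "tau": joint torques, N m; "eef_pos": TCP position; "tool_rot": TCP orientation; "contact_force": force on the tool from outside, world axes, zero at the start; "torque": the same for the moment, N m; "finger_gap": finger opening in m.
Only numpy, scipy, OpenCV 4.12 (cv2) and the standard library are available. Lean on these libraries where they do the work, as an engineer would, in place of code of your own. Each camera call takes 0.05 s, during which the arm holds its last target. There are 200 camera calls.

## Working session

There is one attempt and no reset: what is moved stays moved. The work goes in short steps, Python scripts to look and compute and a shell command to move; the robot and the scene stay as the last step left them, time stands still between calls to the robot, and variables do not carry over. Pictures are saved under pics/ and viewed, about 8 in all and at most 12, crops included, and the job is handed in when it is done.

```bash
ls; mkdir -p pics; python3 - <<'E'
from workcell import r
import numpy as np,cv2
s=r.sense();print(s)
for n in("scene","top"):
    d=r.snapshot(n);np.savez(n+'0.npz',**d)
    cv2.imwrite(f'pics/{n}0.png',d["frame"][...,::-1]);print(n,d["fx"],d["fy"],d["cx"],d["cy"],d["D"],d["world_from_camera"])
E
```

```text
pics
{'time': 0.0, 'q': array([-1.36195700e+00,  4.23876187e-01,  1.63071015e+00,  1.76088469e-06,
        1.08862520e+00, -1.89885503e-02]), 'joint_velocities': array([ 0.00078996,  0.00048022,  0.00034942,  0.00135343, -0.0004623 ,
       -0.0003693 ]), 'tau': array([ 1.18871199e-04, -5.57391357e+01, -2.81746262e+01, -4.59763896e-05,
        7.35024980e-03,  4.74036650e-07]), 'eef_pos': array([ 0.14110259, -0.60840052,  0.30311563]), 'tool_rot': array([-8.05867811e-04,  9.93518542e-01,  1.13667288e-01, -7.59446540e-05]), 'contact_force': array([-0.31711685, -0.26121419,  0.13359338]), 'torque': array([-0.01017441, -0.03889132, -0.04401773]), 'finger_gap': 0.08544687679237609}
scene 372.4840329711763 372.4840329711763 314.2501021801505 202.32016859490392 [-0.0492466  0.         0.         0.         0.       ] [[-0.96065551 -0.23128372  0.15378177  0.6431588 ]
 [ 0.27742069 -0.77238289  0.57136891  0.58232937]
 [-0.01336992  0.59155094  0.80615677  0.77379141]
 [ 0.          0.          0.          1.        ]]
top 414.6765962808184 414.6765962808184 323.50490475800797 210.47602879898747 [0.03175323 0.         0.         0.         0.        ] [[ 7.10084624e-03  9.96708897e-01 -8.07524144e-02  4.63426622e-01]
 [-9.99974349e-01  7.00191232e-03 -1.50826186e-03  7.11884289e-02]
 [-9.37876692e-04  8.07610530e-02  9.96733050e-01  8.95476390e-01]
 [ 0.00000000e+00  0.00000000e+00  0.00000000e+00  1.00000000e+00]]
```

View pics/scene0.png

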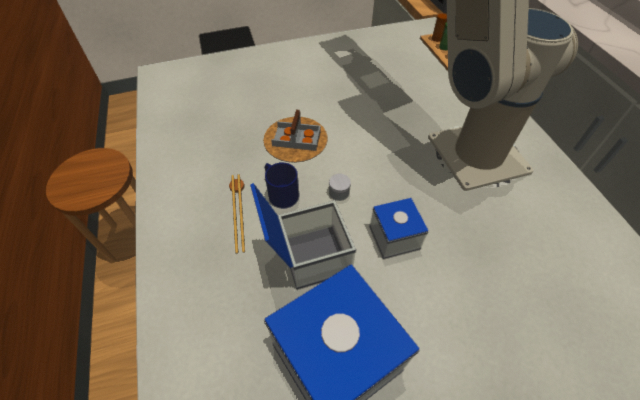

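View pics/top0.png

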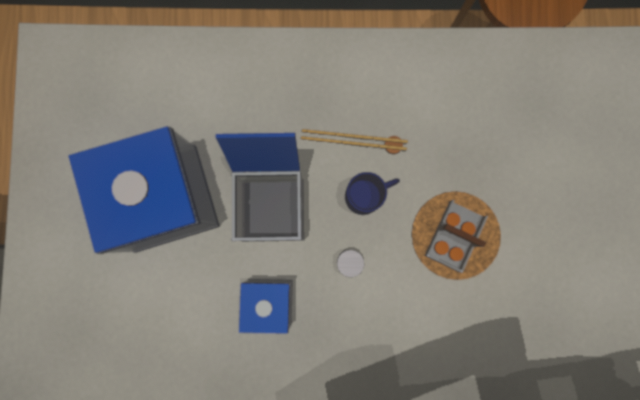

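Top view: mat about (456,235), with the tray bar running (442,227)–(484,244) and its open edge down-left. The open canister's rim spans (233..301, 172..241) with the lid leaning up-image. Mug is at (366,194), tin at (350,263). The scene view agrees.

```bash
cat > h.py <<'E'
import numpy as np,cv2
from scipy.spatial.transform import Rotation as R
def K(d): return np.array([[float(d["fx"]),0,float(d["cx"])],[0,float(d["fy"]),float(d["cy"])],[0,0,1]])
def pts(d,uv,z,T=None):
    T=d["world_from_camera"] if T is None else T
    n=cv2.undistortPoints(np.array(uv,float).reshape(-1,1,2),K(d),np.array(d["D"],float)).reshape(-1,2)
    v=np.c_[n[:,0],-n[:,1],-np.ones(len(n))]@T[:3,:3].T
    return T[:3,3]+v*((z-T[2,3])/v[:,2])[:,None]
def cloud(d,T=None):
    T=d["world_from_camera"] if T is None else T
    h,w=d["range_z"].shape;u,v=np.meshgrid(np.arange(w),np.arange(h))
    n=cv2.undistortPoints(np.stack([u,v],-1).reshape(-1,1,2).astype(float),K(d),np.array(d["D"],float)).reshape(-1,2)
    p=np.c_[n[:,0],-n[:,1],-np.ones(len(n))]*d["range_z"].reshape(-1,1)
    return (p@T[:3,:3].T+T[:3,3]).reshape(h,w,3)
def toolT(s):
    T=np.eye(4);T[:3,:3]=R.from_quat(s["tool_rot"],scalar_first=True).as_matrix();T[:3,3]=s["eef_pos"];return T
E
cat > m.py <<'E'
from h import *
d=dict(np.load('top0.npz'));C=cloud(d);f=d["frame"];hsv=cv2.cvtColor(f,cv2.COLOR_RGB2HSV)
Z=C[...,2]
def box(u0,u1,v0,v1):
    m=np.zeros(Z.shape,bool);m[v0:v1,u0:u1]=1;return m
print('table z',np.median(Z[300:330,150:200]))
# mat
m=box(405,508,185,285)&(hsv[...,1]>90)
c=max(cv2.findContours(m.astype(np.uint8),0,2)[0],key=cv2.contourArea)
(u,v),(a,b),_=cv2.fitEllipse(cv2.convexHull(c));print('mat px',u,v,a,b,pts(d,[[u,v]],.004))
# bar
m=box(425,500,210,260)&(Z>.06)&(Z<.1);P=C[m];print('bar',m.sum(),P.mean(0),P.max(0),P.min(0))
q=P[:,:2]-P[:,:2].mean(0);w,V=np.linalg.eigh(q.T@q);a=V[:,1];t=q@a;print('axis',a,np.degrees(np.arctan2(a[1],a[0])),t.min(),t.max(),P[:,:2].mean(0)+a*(t.min()+t.max())/2)
# crackers (orange)
m=box(425,495,200,275)&(hsv[...,0]<14)&(hsv[...,1]>140)&(Z<.05)
for c in cv2.findContours(m.astype(np.uint8),0,2)[0]:
    if cv2.contourArea(c)>40:
        (u,v),r_=cv2.minEnclosingCircle(c);print('cr',u,v,r_,pts(d,[[u,v]],.018)[0])
# canister rim
m=box(225,310,150,250)&(Z>.1)&(Z<.118);P=C[m]
rc=cv2.minAreaRect(P[:,:2].astype(np.float32)*1000);print('rim',m.sum(),rc)
for nm,b,z0,z1 in(('mug',box(335,405,165,220),.08,.1),('tin',box(330,370,245,285),.035,.055)):
    P=C[b&(Z>z0)&(Z<z1)];print(nm,len(P),P.min(0),P.max(0))
P=C[box(205,310,120,176)&(Z>.13)];print('lid',P.min(0),P.max(0))
E
python3 m.py
```

```text
table z -0.0005919248500302898
mat px 455.8460388183594 235.10910034179688 86.2818832397461 88.85684967041016 [[ 0.48478303 -0.21088377  0.004     ]]
bar 328 [ 0.48308526 -0.20386991  0.07654502] [ 0.50520292 -0.16573153  0.0820354 ] [ 0.46210998 -0.24398259  0.06016022]
axis [0.41651429 0.90912917] 65.3852853952542 -0.0433861299835178 0.04095481233949261 [ 0.48257892 -0.2049751 ]
cr 455.8888854980469 253.88888549804688 6.5594258308410645 [ 0.44513016 -0.20574852  0.018     ]
cr 441.3571472167969 247.64285278320312 6.566090106964111 [ 0.45790528 -0.17567373  0.018     ]
cr 467.7631530761719 228.76315307617188 6.736229419708252 [ 0.49800298 -0.23164624  0.018     ]
cr 452.5 219.5 6.5193023681640625 [ 0.51730913 -0.2000714   0.018     ]
rim 1061 ((537.38427734375, 181.76522827148438), (133.88824462890625, 130.88638305664062), 1.4384499788284302)
mug 268 [ 0.52816657 -0.05025679  0.08025852] [0.60585017 0.02668944 0.0916108 ]
tin 587 [ 0.39904538 -0.00893075  0.03549219] [0.45181797 0.04425242 0.04985227]
lid [0.46342662 0.07118843 0.13012767] [0.64352073 0.24871847 0.89547639]
```

```bash
cat > k.py <<'E'
from h import *
def ik(phi,tau,q1,th,sg=1):
    c,s=np.cos,np.sin;phi,tau,q1,th=np.radians([phi,tau,q1,th])
    y=-np.array([c(phi)*c(tau),s(phi)*c(tau),-s(tau)]);z=-np.array([c(phi)*s(tau),s(phi)*s(tau),c(tau)])
    M=np.c_[np.cross(y,z),y,z]
    A=R.from_euler('ZY',[q1,th]).as_matrix().T@M@R.from_euler('Z',90,degrees=True).as_matrix().T
    e=R.from_matrix(A).as_euler('ZYZ')
    return np.degrees(np.r_[e[0]*sg,e[1],e[2]]).round()
print(ik(155.4,0,-23,117))
for phi in(-90,-60,30,60,90,100,110):
  for tau in(0,25,50):
    print(phi,tau,[ik(phi,tau,20,th) for th in(105,120)])
E
python3 k.py
```

```text
[-0. 63.  2.]
-90 0 [array([ -0.,  75., -70.]), array([ -0.,  60., -70.])]
-90 25 [array([ 25.,  68., -78.]), array([ 29.,  55., -86.])]
-90 50 [array([ 52.,  65., -89.]), array([  59.,   57., -103.])]
-60 0 [array([   0.,   75., -100.]), array([   0.,   60., -100.])]
-60 25 [array([  25.,   81., -105.]), array([  27.,   67., -112.])]
-60 50 [array([  49.,   88., -108.]), array([  50.,   78., -119.])]
30 0 [array([ -0.,  75., 170.]), array([ -0.,  60., 170.])]
30 25 [array([ -4., 100., 170.]), array([ -4.,  85., 171.])]
30 50 [array([ -9., 124., 168.]), array([ -8., 109., 171.])]
60 0 [array([  0.,  75., 140.]), array([  0.,  60., 140.])]
60 25 [array([-16.,  94., 141.]), array([-16.,  80., 146.])]
60 50 [array([-33., 114., 137.]), array([-30., 101., 145.])]
90 0 [array([  0.,  75., 110.]), array([  0.,  60., 110.])]
90 25 [array([-24.,  85., 114.]), array([-25.,  71., 121.])]
90 50 [array([-46.,  95., 114.]), array([-46.,  85., 125.])]
100 0 [array([  0.,  75., 100.]), array([  0.,  60., 100.])]
100 25 [array([-25.,  81., 105.]), array([-27.,  67., 112.])]
100 50 [array([-49.,  88., 108.]), array([-50.,  78., 119.])]
110 0 [array([ 0., 75., 90.]), array([ 0., 60., 90.])]
110 25 [array([-26.,  76.,  96.]), array([-28.,  63., 104.])]
110 50 [array([-51.,  80., 102.]), array([-54.,  71., 114.])]
```

```bash
for i in 1 2 3; do :; done
python3 -m crank '[0.035,-0.026,0,0,0,0,0.0854,0.035,-0.026,0,0,0,0,0.0854,0.035,-0.026,0,0,0,0,0.0854,0.035,-0.026,0,0,0,0,0.0854]' 
python3 -m crank '[0.035,-0.026,0,0,0,0,0.0854,0.035,-0.026,0,0,0,0,0.0854,0.035,-0.026,0,0,0,0,0.0854,0.035,-0.026,0,0,0,0,0.0854]' 
python3 -m crank '[0.035,-0.026,0,0,0,0,0.0854,0.035,-0.026,0,0,0,0,0.0854,0.035,-0.026,0,0,0,0,0.0854,0.035,-0.026,0,0,0,0,0.0854]' 
python3 -m crank '[0,0,0,0,0,-0.13,0.0854,0,0,0,0,0,-0.13,0.0854,0,0,0,0,0,-0.13,0.0854,0,0,0,0,0,-0.13,0.0854]' 
python3 -m crank '[0,0,0,0,0,-0.13,0.0854,0,0,0,0,0,-0.13,0.0854,0,0,0,0,0,-0.13,0.0854,0,0,0,0,0,0,0.0854,0,0,0,0,0,0,0.0854]' 
python3 - <<'E'
from workcell import r
from h import *
s=r.sense();d=r.snapshot("wrist");print(s["eef_pos"],s["q"],d["mount"])
T=toolT(s)@d["mount"];np.savez('w1.npz',T=T,Tt=toolT(s),**d);cv2.imwrite('pics/w1.png',d["frame"][...,::-1])
C=cloud(d,T);Z=C[...,2];m=(Z>.07)&(Z<.09);P=C[m];print(m.sum())
q=P[:,:2]-P[:,:2].mean(0);w,V=np.linalg.eigh(q.T@q);a=V[:,1];b=V[:,0];t=q@a;e=q@b;c=P[:,:2].mean(0)+a*(t.min()+t.max())/2+b*(e.min()+e.max())/2
print('bar',c,np.degrees(np.arctan2(a[1],a[0])),np.ptp(t),np.ptp(e),np.median(P[:,2]))
x=toolT(s)[:3,0];print('tool x az',np.degrees(np.arctan2(x[1],x[0])),'delta tool',toolT(s)[:3,:3].T@np.r_[c-s["eef_pos"][:2],0])
E
```

```text
time: 0.5
eef_pos: [0.2547, -0.4744, 0.3035]
tool_rot: [-0.0, 0.994, 0.113, -0.0]
contact_force: [0.8, -0.4, -0.7]
finger_gap: 0.0855
time: 0.9
eef_pos: [0.3677, -0.3414, 0.3038]
tool_rot: [-0.0, 0.994, 0.114, -0.0]
contact_force: [0.3, -0.7, -1.1]
finger_gap: 0.0852
time: 1.3
eef_pos: [0.4806, -0.2084, 0.3037]
tool_rot: [-0.0, 0.994, 0.114, -0.0]
contact_force: [0.5, -0.9, 0.9]
finger_gap: 0.0854
time: 1.7
eef_pos: [0.4797, -0.2097, 0.3036]
tool_rot: [-0.0, 0.93, 0.368, -0.0]
contact_force: [0.2, -1.3, 0.9]
finger_gap: 0.0856
time: 2.2
eef_pos: [0.4797, -0.21, 0.3037]
tool_rot: [-0.0, 0.843, 0.537, -0.0]
contact_force: [0.5, 0.8, 0.6]
finger_gap: 0.0851
[ 0.47971256 -0.20997886  0.30372006] [-4.35325872e-01  2.75251218e-01  1.85270472e+00  1.50964751e-05
  1.01410752e+00  1.15281612e-03] [[-1.27483255e-04  9.48696605e-01  3.16187816e-01  8.20247838e-02]
 [ 9.99999497e-01 -1.93597545e-04  9.84062344e-04 -3.02414198e-04]
 [ 9.94789790e-04  3.16187783e-01 -9.48696103e-01 -6.99370557e-02]
 [ 0.00000000e+00  0.00000000e+00  0.00000000e+00  1.00000000e+00]]
1207
bar [ 0.48408452 -0.20500345] 64.69447504606421 0.08443042402055746 0.011634959820783365 0.07881622553429446
tool x az 64.99115594338622 delta tool [ 6.35721282e-03  1.85865428e-03 -7.97095319e-07]
```

View pics/w1.png

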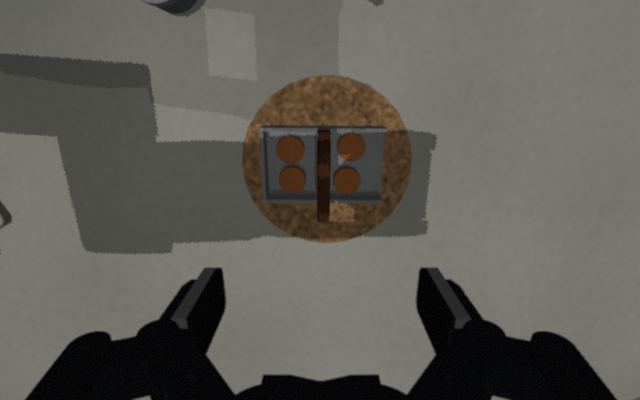

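```bash
python3 - <<'E'
from h import *
d=dict(np.load('w1.npz'));C=cloud(d,d["T"]);c=np.array([.484,-.205]);a=np.radians(64.7);bx=np.array([np.sin(a),-np.cos(a)]);by=np.array([np.cos(a),np.sin(a)])
q=C[...,:2]-c;x=q@bx;y=q@by;Z=C[...,2]
for ys in((-.034,-.026),(-.005,.005),(.026,.034)):
  print([(round(x0,3),round(float(np.median(Z[m])*1000),1)) for x0 in np.arange(-.078,.079,.004) if (m:=(abs(x-x0)<.002)&(y>ys[0])&(y<ys[1])).any()])
f=d["frame"][110:235,230:420];cv2.imwrite('pics/w1c.png',cv2.resize(f[...,::-1],None,fx=4,fy=4,interpolation=cv2.INTER_CUBIC))
E
```

```text
[(np.float64(-0.078), 3.6), (np.float64(-0.074), 4.0), (np.float64(-0.07), 4.0), (np.float64(-0.066), 27.9), (np.float64(-0.062), 24.4), (np.float64(-0.058), 7.7), (np.float64(-0.054), 8.1), (np.float64(-0.05), 8.1), (np.float64(-0.046), 7.8), (np.float64(-0.042), 17.6), (np.float64(-0.038), 18.1), (np.float64(-0.034), 17.9), (np.float64(-0.03), 17.7), (np.float64(-0.026), 13.4), (np.float64(-0.022), 8.2), (np.float64(-0.018), 7.8), (np.float64(-0.014), 8.0), (np.float64(-0.01), 8.3), (np.float64(-0.006), 78.3), (np.float64(-0.002), 79.1), (np.float64(0.002), 79.0), (np.float64(0.006), 77.9), (np.float64(0.01), 7.9), (np.float64(0.014), 8.2), (np.float64(0.018), 17.0), (np.float64(0.022), 17.8), (np.float64(0.026), 17.6), (np.float64(0.03), 17.8), (np.float64(0.034), 17.5), (np.float64(0.038), 8.1), (np.float64(0.042), 7.9), (np.float64(0.046), 7.8), (np.float64(0.05), 7.8), (np.float64(0.054), 8.0), (np.float64(0.058), 7.6), (np.float64(0.062), 7.6), (np.float64(0.066), 4.3), (np.float64(0.07), 3.5), (np.float64(0.074), 4.3), (np.float64(0.078), 3.7)]
[(np.float64(-0.078), 4.2), (np
[... 1445 characters left out ...]
-0.026), 8.7), (np.float64(-0.022), 8.4), (np.float64(-0.018), 8.0), (np.float64(-0.014), 8.0), (np.float64(-0.01), 8.1), (np.float64(-0.006), 77.7), (np.float64(-0.002), 79.0), (np.float64(0.002), 79.0), (np.float64(0.006), 78.6), (np.float64(0.01), 8.0), (np.float64(0.014), 8.2), (np.float64(0.018), 8.3), (np.float64(0.022), 17.4), (np.float64(0.026), 17.7), (np.float64(0.03), 17.6), (np.float64(0.034), 18.0), (np.float64(0.038), 17.5), (np.float64(0.042), 8.5), (np.float64(0.046), 7.8), (np.float64(0.05), 8.1), (np.float64(0.054), 7.6), (np.float64(0.058), 8.3), (np.float64(0.062), 7.5), (np.float64(0.066), 4.6), (np.float64(0.07), 3.9), (np.float64(0.074), 4.2), (np.float64(0.078), 4.2)]
```

View pics/w1c.png

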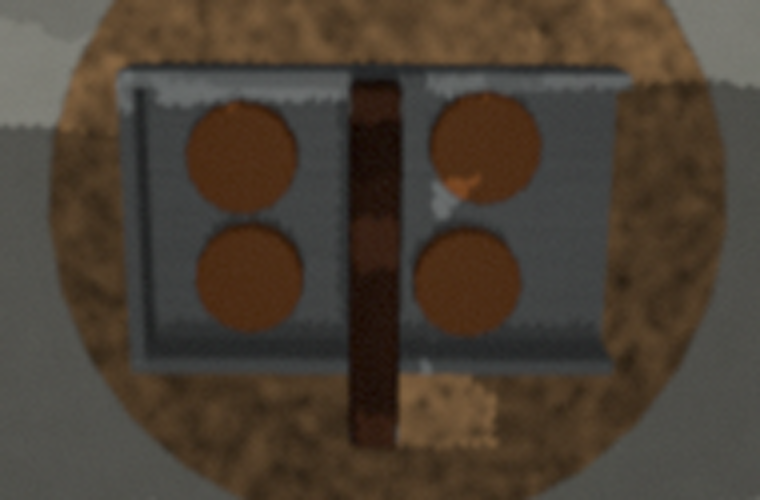

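The wrist view shows the raised back lip on the left of the image and the open edge on the right. By the mount that puts the open edge at azimuth -25°, away from the robot, which contradicts the brief. I'll check this with the top camera's depth and rework the wrist angles while descending to grasp, since the grasp is the same either way.

```bash
python3 - <<'E'
from h import *
d=dict(np.load('top0.npz'));C=cloud(d);c=np.array([.483,-.205]);a=np.radians(64.9);bx=np.array([np.sin(a),-np.cos(a)]);by=np.array([np.cos(a),np.sin(a)])
q=C[...,:2]-c;x=q@bx;y=q@by;Z=C[...,2]
print([(round(float(x0),3),round(float(np.max(Z[m])*1000),1)) for x0 in np.arange(-.076,.08,.006) if (m:=(abs(x-x0)<.003)&(abs(y)<.025)).any()])
def ik(phi,tau,q1,th):
    c,s=np.cos,np.sin;phi,tau,q1,th=np.radians([phi,tau,q1,th])
    y=np.array([c(phi)*c(tau),s(phi)*c(tau),-s(tau)]);z=-np.array([c(phi)*s(tau),s(phi)*s(tau),c(tau)])
    M=np.c_[np.cross(y,z),y,z]
    A=R.from_euler('ZY',[q1,th]).as_matrix().T@M@R.from_euler('Z',90,degrees=True).as_matrix().T
    return np.degrees(R.from_matrix(A).as_euler('ZYZ')).round()
for p in(90,-90):
  for t in(0,25,50):print(p,t,ik(p,t,20,105),ik(p,t,20,120))
E
python3 -m crank '[0.006,0.002,0.02,0,0,0,0.0854,0,0,0.03,0,0,0,0.0854,0,0,0.04,0,0,0,0.0854,0,0,0.03,0,0,0,0.0854,0,0,0.03,0,0,0,0.0854]'
python3 -m crank '[0,0,0.02,0,0,0,0.0854,0,0,0.01,0,0,0,0.0854,0,0,0,0,0,0,0.0854]'
python3 -m crank '[0,0,0,0,0,0,0.0,0,0,0,0,0,0,0.0,0,0,0,0,0,0,0.0,0,0,0,0,0,0,0.0,0,0,0,0,0,0,0.0]' 50
python3 -m crank '[0,0,0,0,0,0,0.0,0,0,0,0,0,0,0.0,0,0,0,0,0,0,0.0,0,0,0,0,0,0,0.0,0,0,0,0,0,0,0.0]' 50
```

```text
[(-0.076, 6.6), (-0.07, 6.8), (-0.064, 31.5), (-0.058, 28.9), (-0.052, 10.5), (-0.046, 19.8), (-0.04, 20.5), (-0.034, 21.6), (-0.028, 21.3), (-0.022, 21.9), (-0.016, 14.6), (-0.01, 11.2), (-0.004, 81.3), (0.002, 82.0), (0.008, 81.5), (0.014, 17.5), (0.02, 22.5), (0.026, 20.5), (0.032, 20.1), (0.038, 20.8), (0.044, 20.6), (0.05, 10.7), (0.056, 11.9), (0.062, 11.4), (0.068, 9.5), (0.074, 8.0)]
90 0 [  0.  75. -70.] [ -0.  60. -70.]
90 25 [-24.  85. -66.] [-25.  71. -59.]
90 50 [-46.  95. -66.] [-46.  85. -55.]
-90 0 [ -0.  75. 110.] [  0.  60. 110.]
-90 25 [ 25.  68. 102.] [29. 55. 94.]
-90 50 [52. 65. 91.] [59. 57. 77.]
time: 2.75
eef_pos: [0.4841, -0.2054, 0.1526]
tool_rot: [-0.0, 0.843, 0.538, -0.0]
contact_force: [1.0, 0.5, -0.4]
finger_gap: 0.0852
time: 3.05
eef_pos: [0.4837, -0.2052, 0.1228]
tool_rot: [-0.001, 0.843, 0.538, -0.001]
contact_force: [-0.1, 1.2, -0.1]
finger_gap: 0.0853
time: 3.55
eef_pos: [0.4843, -0.2055, 0.1244]
tool_rot: [0.0, 0.843, 0.539, 0.0]
contact_force: [-0.6, -0.1, 0.4]
finger_gap: 0.0124
time: 4.05
eef_pos: [0.4845, -0.2056, 0.1245]
tool_rot: [0.0, 0.843, 0.539, 0.0]
contact_force: [-1.8, 0.8, 5.7]
finger_gap: 0.011
```

```bash
python3 -m crank '[0,0,-0.006,0,0,0,0,0,0,-0.012,0,0,0,0,0,0,-0.018,0,0,0,0,0,0,-0.02,0,0,0,0,0,0,-0.02,0,0,0,0]'
python3 -m crank '[0,0,-0.02,0,0,0,0,0,0,-0.015,0,0,0,0,0,0,-0.009,0,0,0,0,0,0,0,0,0,-0.06,0,0,0,0,0,0,-0.12,0]'
python3 -m crank '[0,0,0,0,0,-0.126,0,0,0,0,0,0,-0.126,0,0,0,0,0,0,-0.126,0,0,0,0,0,0,-0.126,0,0,0,0,0,0,-0.126,0]'
python3 -m crank '[0,0,0,0,0,-0.126,0,0,0,0,0,0,-0.126,0,0,0,0,0,0,-0.126,0,0,0,0,0,0,-0.126,0,0,0,0,0,0,-0.126,0]'
python3 -m crank '[0,0,0,0,0,-0.126,0,0,0,0,0,0,-0.126,0,0,0,0,0,0,-0.126,0,0,0,0,0,0,-0.126,0,0,0,0,0,0,-0.07,0]'
python3 -m crank '[-0.001,0.006,0,0,0,0,0,-0.002,0.012,0,0,0,0,0,-0.003,0.02,0,0,0,0,0,-0.004,0.024,0,0,0,0,0,-0.004,0.024,0,0,0,0,0]'
python3 -m crank '[-0.004,0.024,0,0,0,0,0,-0.004,0.024,0,0,0,0,0,-0.004,0.024,0,0,0,0,0,-0.004,0.024,0,0,0,0,0,-0.004,0.024,0,0,0,0,0]'
python3 - <<'E'
from workcell import r
from h import *
s=r.sense();d=r.snapshot("top");T=toolT(s);print(s["eef_pos"],s["q"],s["finger_gap"],s["contact_force"]);print(T[:3,:3].round(3))
cv2.imwrite('pics/t1.png',d["frame"][...,::-1])
E
```

```text
time: 4.55
eef_pos: [0.4839, -0.2053, 0.2012]
tool_rot: [-0.0, 0.842, 0.539, -0.0]
contact_force: [-0.0, -0.7, -1.8]
finger_gap: 0.0112
time: 5.05
eef_pos: [0.484, -0.2053, 0.2445]
tool_rot: [0.0, 0.79, 0.614, 0.0]
contact_force: [-0.4, -0.1, -3.5]
finger_gap: 0.011
time: 5.55
eef_pos: [0.4838, -0.2053, 0.2439]
tool_rot: [-0.0, 0.56, 0.829, -0.0]
contact_force: [0.4, 0.3, -2.7]
finger_gap: 0.0113
time: 6.05
eef_pos: [0.4838, -0.2053, 0.2439]
tool_rot: [-0.0, 0.276, 0.961, 0.0]
contact_force: [-0.5, -0.9, -2.9]
finger_gap: 0.0106
time: 6.55
eef_pos: [0.4838, -0.2052, 0.2439]
tool_rot: [-0.0, -0.007, 1.0, 0.0]
contact_force: [0.2, -0.1, -2.6]
finger_gap: 0.0111
time: 7.05
eef_pos: [0.4972, -0.1177, 0.2439]
tool_rot: [-0.0, -0.004, 1.0, 0.0]
contact_force: [-0.2, -1.1, -2.6]
finger_gap: 0.0113
time: 7.55
eef_pos: [0.5158, 0.0028, 0.2439]
tool_rot: [-0.0, -0.004, 1.0, 0.0]
contact_force: [0.3, 0.4, -3.3]
finger_gap: 0.011
[0.5157786  0.00284104 0.24394847] [-1.76485241e-02  3.48205997e-01  1.91545786e+00  2.43776968e-04
  8.78261978e-01 -1.59741002e+00] 0.010995082840928263 [ 0.33918804  0.37102615 -3.34062049]
[[-1.    -0.009 -0.   ]
 [-0.009  1.     0.   ]
 [ 0.     0.    -1.   ]]
```

View pics/t1.png

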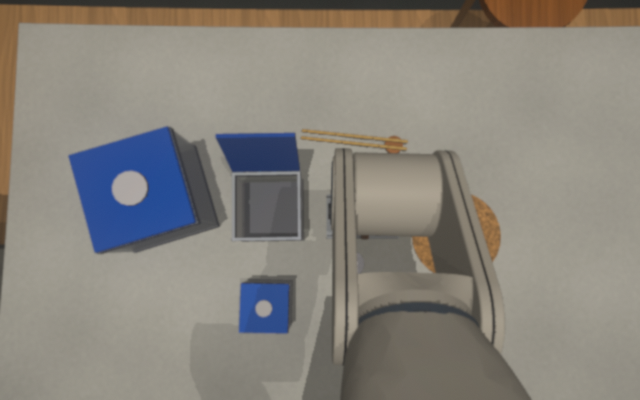

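Top view: the mat is empty at (456,235) and the arm carries the tray up to the canister at (267,207). Nothing else has moved.

```bash
python3 -m crank '[-0.004,0.022,0,0,0,0,0,-0.004,0.022,0,0,0,0,0,-0.004,0.017,0,0,0,0,0,-0.003,0.01,0,0,0,0,0,-0.001,0.006,0,0,0,0,0]'
python3 -m crank '[0,0.0082,-0.0043,0.07,0,0,0,0,0.0082,-0.0043,0.07,0,0,0,0,0.0082,-0.0043,0.07,0,0,0,0,0,0,0,0,0,0]'
python3 - <<'E'
from workcell import r
from h import *
s=r.sense();d=r.snapshot("scene");T=toolT(s);print(s["eef_pos"],s["q"],s["finger_gap"],s["contact_force"],'lip',T@[0,.065,.115,1])
cv2.imwrite('pics/s1.png',cv2.resize(d["frame"][60:320,180:500,::-1],None,fx=2,fy=2))
E
```

```text
time: 8.1
eef_pos: [0.5312, 0.0792, 0.2439]
tool_rot: [-0.0, -0.005, 1.0, 0.0]
contact_force: [1.3, -0.6, -3.5]
finger_gap: 0.011
time: 8.5
eef_pos: [0.5311, 0.1048, 0.2553]
tool_rot: [0.001, -0.006, 0.994, -0.105]
contact_force: [0.6, 0.1, -2.6]
finger_gap: 0.0111
[0.53112833 0.10482044 0.2552503 ] [ 0.25840958  0.38728502  1.8335936  -0.24547475  0.98615139 -1.18150109] 0.011148006714246978 [ 0.59945335  0.12000611 -2.58773719] lip [0.5307528  0.1443751  0.12921345 1.        ]
```

View pics/s1.png

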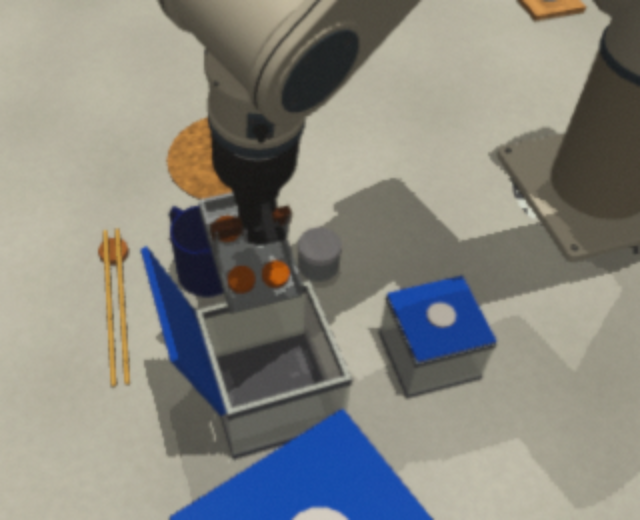

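The scene view shows the tilted tray (around (250,240)) with all four crackers still in it. The open edge lies just over the canister's near rim at (265,300), clear of the lid. I'll add 12 mm inward and keep tilting.

```bash
python3 -m crank '[0,0.012,-0.0025,0,0,0,0,0,0.0082,-0.0043,0.07,0,0,0,0,0.0082,-0.0043,0.07,0,0,0,0,0.0082,-0.0043,0.07,0,0,0,0,0.0082,-0.0043,0.07,0,0,0]'
python3 -m crank '[0,0.0082,-0.0043,0.07,0,0,0,0,0.0082,-0.0043,0.07,0,0,0,0,0.0082,-0.0043,0.07,0,0,0,0,0.0082,-0.0043,0.07,0,0,0,0,0.0082,-0.0043,0.07,0,0,0]'
python3 -m crank '[0,0.0082,-0.0043,0.07,0,0,0,0,0,0,0,0,0,0,0,0,0,0,0,0,0,0,0,0,0,0,0,0,0,0,0,0,0,0,0]'
python3 -m crank '[0,0,0,0,0,0,0,0,0,0,0,0,0,0,0,0,0,0,0,0,0,0,0,0,0,0,0,0]'
python3 - <<'E'
from workcell import r
from h import *
s=r.sense();d=r.snapshot("scene");T=toolT(s);print(s["eef_pos"],s["q"],s["finger_gap"],s["contact_force"],'lip',T@[0,.065,.115,1],'tilt',np.degrees(np.arccos(-T[2,2])))
cv2.imwrite('pics/s2.png',cv2.resize(d["frame"][60:320,180:500,::-1],None,fx=2,fy=2))
E
```

```text
time: 9.05
eef_pos: [0.5306, 0.1523, 0.2612]
tool_rot: [0.001, -0.004, 0.97, -0.243]
contact_force: [-0.6, 0.2, -3.8]
finger_gap: 0.0111
time: 9.55
eef_pos: [0.5302, 0.198, 0.2542]
tool_rot: [0.002, -0.004, 0.913, -0.408]
contact_force: [-0.3, 0.1, -2.2]
finger_gap: 0.011
time: 10.05
eef_pos: [0.5302, 0.2057, 0.2518]
tool_rot: [0.002, -0.004, 0.899, -0.439]
contact_force: [0.5, -0.4, -2.6]
finger_gap: 0.011
time: 10.45
eef_pos: [0.53, 0.2063, 0.2513]
tool_rot: [0.002, -0.005, 0.898, -0.439]
contact_force: [1.4, 0.2, -2.5]
finger_gap: 0.0112
[0.53000021 0.20632158 0.25126327] [ 0.61367867  0.63795453  1.63785993 -0.7088504   1.51410403 -0.67893865] 0.011158904305621551 [ 1.35515448  0.23494976 -2.526057  ] lip [0.53052547 0.15545319 0.12935293 1.        ] tilt 52.12583209574431
```

View pics/s2.png

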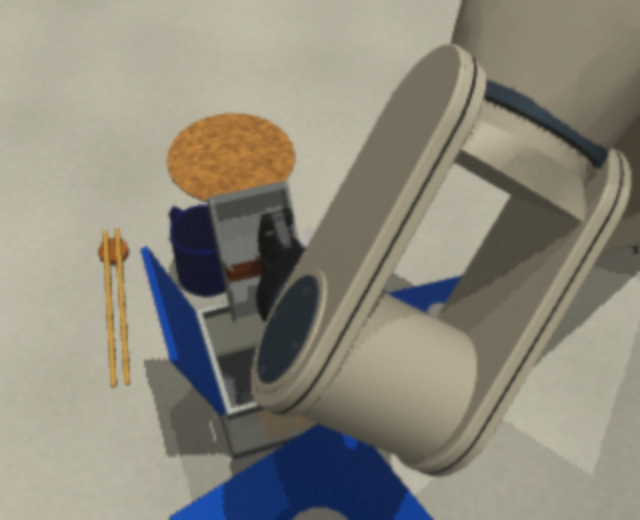

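Tray looks empty at 52°, though the arm hides the canister. Untilt, back off, and check with the top camera.

```bash
python3 -m crank '[0,-0.0079,0.0048,-0.07,0,0,0,0,-0.0079,0.0048,-0.07,0,0,0,0,-0.0079,0.0048,-0.07,0,0,0,0,-0.0079,0.0048,-0.07,0,0,0]' >/dev/null
python3 -m crank '[0,-0.0079,0.0048,-0.07,0,0,0,0,-0.0079,0.0048,-0.07,0,0,0,0,-0.0079,0.0048,-0.07,0,0,0,0,-0.0079,0.0048,-0.07,0,0,0]' >/dev/null
python3 -m crank '[0,-0.0079,0.0048,-0.07,0,0,0,0,-0.0079,0.0048,-0.07,0,0,0,0,-0.0079,0.0048,-0.07,0,0,0,0,-0.0079,0.0048,-0.07,0,0,0,0,0,0,0,0,0,0]'
python3 -m crank '[0.004,-0.023,0,0,0,0,0,0.004,-0.023,0,0,0,0,0,0.004,-0.023,0,0,0,0,0,0.004,-0.023,0,0,0,0,0]'
python3 - <<'E'
from workcell import r
from h import *
s=r.sense();d=r.snapshot("top");T=toolT(s);print(s["eef_pos"],s["q"],s["finger_gap"]);print(T[:3,:3].round(3))
a=cv2.resize(d["frame"][120:280,205:405,::-1],None,fx=3.5,fy=3.5)
cv2.imwrite('pics/t2.png',a)
E
```

```text
time: 11.8
eef_pos: [0.5305, 0.0969, 0.2487]
tool_rot: [-0.001, -0.004, 0.999, -0.035]
contact_force: [-0.3, -0.5, -2.3]
finger_gap: 0.0109
time: 12.2
eef_pos: [0.5158, 0.0064, 0.2555]
tool_rot: [-0.0, -0.006, 0.999, -0.036]
contact_force: [-0.1, -0.3, -2.0]
finger_gap: 0.0107
[0.51576466 0.00641779 0.25549636] [ 0.02129039  0.33234324  1.90701804 -0.09171296  0.90603161 -1.50392765] 0.010701367911223624
[[-1.    -0.011 -0.   ]
 [-0.011  0.997 -0.072]
 [ 0.001 -0.072 -0.997]]
```

View pics/t2.png

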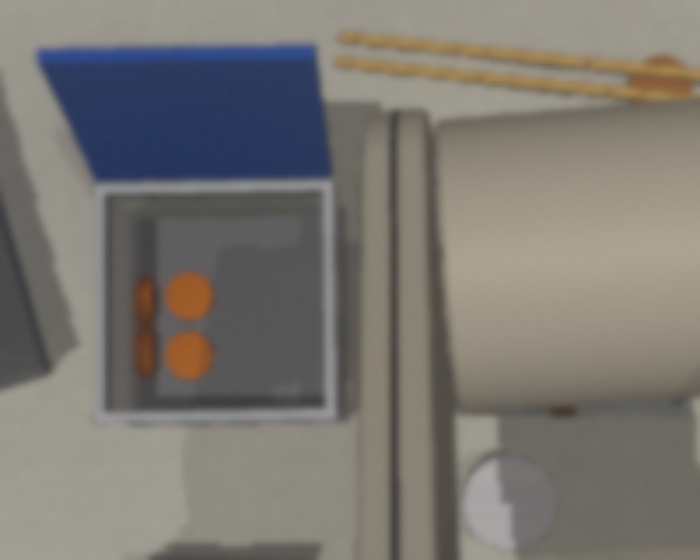

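Canister holds crackers: two flat at (188,297) and (188,356), and two standing against the far wall at (147,300) and (147,353). I'll confirm against the tray once it is down. Level out the last 4° and return to the mat.

```bash
python3 -m crank '[0,0,0,-0.072,0,0,0,0.0037,-0.0239,0,0,0,0,0,0.0037,-0.0239,0,0,0,0,0,0.0037,-0.0239,0,0,0,0,0]' >/dev/null
python3 -m crank '[0.0037,-0.0239,0,0,0,0,0,0.0037,-0.0239,0,0,0,0,0,0.0037,-0.0239,0,0,0,0,0]' >/dev/null
python3 -m crank '[0.0037,-0.0239,0,0,0,0,0,0.0037,-0.0239,0,0,0,0,0,0.0037,-0.0239,0,0,0,0,0,0,0,0,0,0,0,0,0,0,0,0,0,0,0]'
python3 - <<'E'
from workcell import r
from h import *
s=r.sense();T=toolT(s);print(s["eef_pos"],s["q"],s["finger_gap"],s["contact_force"]);print(T[:3,:3].round(3))
d=r.snapshot("wrist");np.savez('w2.npz',T=T@d["mount"],**d)
d=r.snapshot("top");m=cv2.inRange(cv2.cvtColor(d["frame"],cv2.COLOR_RGB2HSV),(3,150,90),(16,255,255))[120:280,205:320]
for c in cv2.findContours(m,0,2)[0]: print(cv2.boundingRect(c),cv2.contourArea(c))
E
```

```text
time: 13.45
eef_pos: [0.4849, -0.2085, 0.2548]
tool_rot: [-0.001, -0.005, 1.0, 0.001]
contact_force: [-0.0, -0.4, -3.0]
finger_gap: 0.0106
[ 0.48491227 -0.2084567   0.25484275] [-4.28886414e-01  3.48704377e-01  1.88162560e+00  9.85526768e-04
  9.13172557e-01 -2.00988717e+00] 0.010629914435599491 [-0.0263924  -0.37349991 -2.95219859]
[[-1.    -0.01  -0.001]
 [-0.01   1.     0.002]
 [ 0.001  0.002 -1.   ]]
(40, 96, 3, 10) 15.0
(48, 95, 12, 13) 106.0
(40, 81, 3, 10) 16.5
(48, 78, 12, 13) 100.5
```

```bash
python3 -m crank '[0,0,0.015,0,0,0,0,0,0,0.025,0,0,0,0,0,0,0.03,0,0,0,0,0,0,0.025,0,0,0,0,0,0,0.015,0,0,0,0]'
python3 -m crank '[0,0,0.01,0,0,0,0,0,0,0.006,0,0,0,0,0,0,0.003,0,0,0,0,0,0,0.0015,0,0,0,0,0,0,0,0,0,0,0]'
python3 -m crank '[0,0,0,0,0,0,0.03,0,0,0,0,0,0,0.06,0,0,0,0,0,0,0.0854,0,0,0,0,0,0,0.0854,0,0,0,0,0,0,0.0854]'
python3 -m crank '[0,0,0,0,0,0,0.0854,0,0,-0.02,0,0,0,0.0854,0,0,-0.04,0,0,0,0.0854,0,0,-0.04,0,0,0,0.0854,0,0,-0.04,0,0,0,0.0854]'
python3 -m crank '[0,0,-0.03,0,0,0,0.0854,0,0,0,0,0,0,0.0854]'
python3 - <<'E'
from workcell import r
from h import *
s=r.sense();T=toolT(s);d=r.snapshot("wrist");C=cloud(d,T@d["mount"]);Z=C[...,2];print(s["eef_pos"],s["q"])
m=(Z>.06)&(Z<.09);P=C[m];x=P[:,:2];rc=cv2.minAreaRect(x.astype(np.float32)*1000);print('bar',rc,'z',np.percentile(P[:,2],[50,90]))
h=cv2.cvtColor(d["frame"],cv2.COLOR_RGB2HSV);mm=(h[...,1]>90)&(abs(Z)<.012)
c=max(cv2.findContours(mm.astype(np.uint8),0,2)[0],key=cv2.contourArea);Q=pts(d,cv2.convexHull(c).reshape(-1,2),.004,T@d["mount"])
print('mat',cv2.minEnclosingCircle(Q[:,:2].astype(np.float32)*1000))
cv2.imwrite('pics/w3.png',d["frame"][...,::-1])
E
```

```text
time: 14.05
eef_pos: [0.4844, -0.207, 0.1431]
tool_rot: [-0.001, -0.006, 1.0, 0.001]
contact_force: [-0.2, 0.6, -2.1]
finger_gap: 0.0112
time: 14.55
eef_pos: [0.4852, -0.2085, 0.1249]
tool_rot: [0.0, -0.005, 1.0, 0.001]
contact_force: [0.1, 0.9, -2.2]
finger_gap: 0.0112
time: 15.05
eef_pos: [0.485, -0.2085, 0.1246]
tool_rot: [0.0, -0.005, 1.0, 0.001]
contact_force: [0.9, -0.3, -0.3]
finger_gap: 0.0822
time: 15.55
eef_pos: [0.4846, -0.2086, 0.2657]
tool_rot: [-0.0, -0.005, 1.0, 0.001]
contact_force: [1.3, -1.2, -0.7]
finger_gap: 0.085
time: 15.75
eef_pos: [0.4868, -0.2096, 0.2989]
tool_rot: [0.004, -0.005, 1.0, -0.001]
contact_force: [0.6, -0.5, -0.9]
finger_gap: 0.0858
[ 0.48680955 -0.20963211  0.29890748] [-0.42986265  0.28818129  1.84734241  0.00216388  0.99857679 -2.01201652]
bar ((540.4224853515625, -49.800201416015625), (364.0274658203125, 113.37208557128906), 75.87342071533203) z [0.07798531 0.08759378]
mat ((486.115966796875, -209.6272735595703), 93.90007019042969)
```

View pics/w3.png

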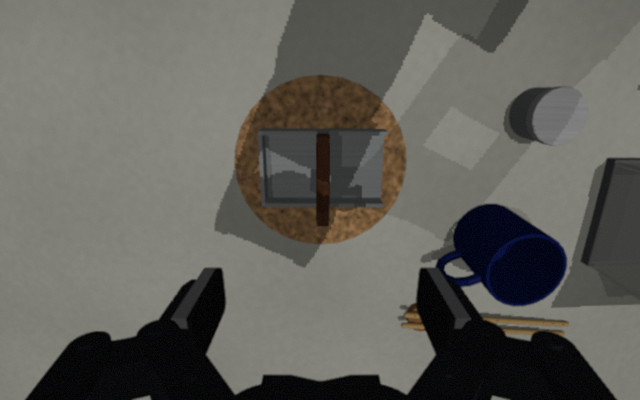

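Wrist view: tray flat, empty and centred on the mat (mat about (320,158), bar about (322,178)), and the mug handle is clear. All four crackers are therefore in the canister. Next I'll go behind the lid with the fingers shut.

```bash
python3 -m crank '[0,0,-0.03,0,0,0,0.0,0,0,-0.03,0,0,0,0.0,-0.0216,0.0353,0,0,0,0,0,-0.0216,0.0353,0,0,0,0,0]' >/dev/null
python3 -m crank '[-0.0216,0.0353,0,0,0,0,0,-0.0216,0.0353,0,0,0,0,0,-0.0216,0.0353,0,0,0,0,0,-0.0216,0.0353,0,0,0,0,0]' >/dev/null
python3 -m crank '[-0.0216,0.0353,0,0,0,0,0,-0.0216,0.0353,0,0,0,0,0,-0.0216,0.0353,0,0,0,0,0,-0.0216,0.0353,0,0,0,0,0,0,0,0,0,0,0,0]'
python3 - <<'E'
from workcell import r
from h import *
s=r.sense();T=toolT(s);print(s["eef_pos"],s["q"],s["finger_gap"]);print(T[:3,:3].round(3))
d=r.snapshot("wrist");C=cloud(d,T@d["mount"]);h=cv2.cvtColor(d["frame"],cv2.COLOR_RGB2HSV)
m=(h[...,0]>105)&(h[...,0]<125)&(h[...,1]>150)&(C[...,1]>.1)&(C[...,1]<.26)&(C[...,2]>.1)&(C[...,2]<.26)&(C[...,0]>.58)
P=C[m];print(m.sum(),P.min(0) if len(P) else 0,P.max(0) if len(P) else 0)
d=r.snapshot("scene");cv2.imwrite('pics/s3.png',cv2.resize(d["frame"][60:320,180:500,::-1],None,fx=2,fy=2))
E
```

```text
time: 17.1
eef_pos: [0.6984, 0.1506, 0.3523]
tool_rot: [-0.001, -0.007, 1.0, 0.001]
contact_force: [1.1, -0.1, 0.1]
finger_gap: 0.0001
[0.69835935 0.15056155 0.35226301] [ 0.19468411  0.51365299  1.36815813  0.00328688  1.26114746 -1.39110625] 0.00012823608049240693
[[-1.    -0.014 -0.002]
 [-0.014  1.     0.003]
 [ 0.002  0.003 -1.   ]]
12982 [0.6023268  0.12182056 0.11411305] [0.64478718 0.25020684 0.23662791]
```

View pics/s3.png

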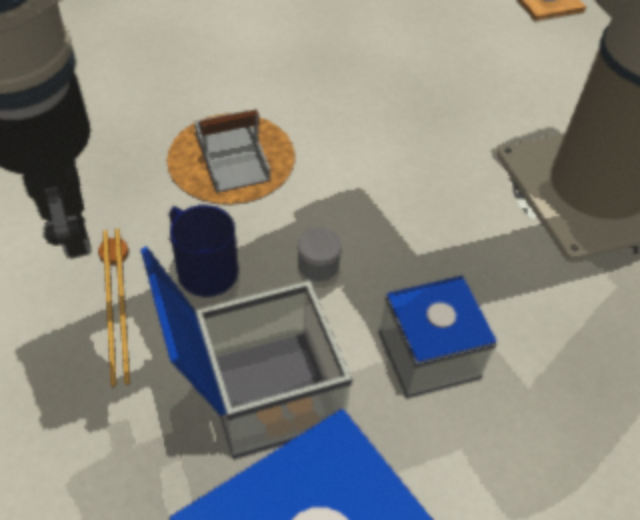

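Lid's outer edge is at x≈0.645, z≈0.237. The fingers are beyond it and clear of the chopsticks. The tray stands on the mat and crackers show through the canister wall.

```bash
python3 -m crank '[0,0,0.025,0,0,0,0,0,0,0.025,0,0,0,0,0,0,0.024,0,0,0,0,0,0,0,0,0,0,0]'
python3 -m crank '[0.0218,0,0,0,0,0,0,0.0218,0,0,0,0,0,0,0.017,0,-0.004,0,0,0,0,0.017,0,-0.004,0,0,0,0]'
python3 -m crank '[0.019,0,0.002,0,0,0,0,0.019,0,0.002,0,0,0,0,0.014,0,0.007,0,0,0,0,0.014,0,0.007,0,0,0,0]'
python3 -m crank '[0.0145,0,0.0105,0,0,0,0,0.0145,0,0.0105,0,0,0,0,0.007,0,0.0135,0,0,0,0,0.007,0,0.0135,0,0,0,0]'
python3 - <<'E'
from workcell import r
from h import *
s=r.sense();d=r.snapshot("scene");print(s["eef_pos"],s["contact_force"]);cv2.imwrite('pics/s4.png',cv2.resize(d["frame"][60:320,180:500,::-1],None,fx=2,fy=2))
E
```

```text
time: 17.6
eef_pos: [0.6946, 0.1446, 0.2765]
tool_rot: [-0.004, -0.004, 1.0, 0.0]
contact_force: [-1.1, -0.5, -0.2]
finger_gap: -0.0004
time: 18.0
eef_pos: [0.6192, 0.1447, 0.2903]
tool_rot: [0.001, -0.005, 1.0, 0.001]
contact_force: [1.7, -0.6, -0.9]
finger_gap: -0.0001
time: 18.4
eef_pos: [0.5536, 0.1442, 0.2727]
tool_rot: [0.001, -0.005, 1.0, 0.001]
contact_force: [1.4, -0.4, 0.3]
finger_gap: 0.0003
time: 18.8
eef_pos: [0.5107, 0.144, 0.2242]
tool_rot: [0.001, -0.005, 1.0, 0.001]
contact_force: [1.0, 0.1, 0.8]
finger_gap: 0.0003
[0.51067053 0.14397563 0.22417868] [1.02334735 0.12108052 0.75539539]
```

View pics/s4.png

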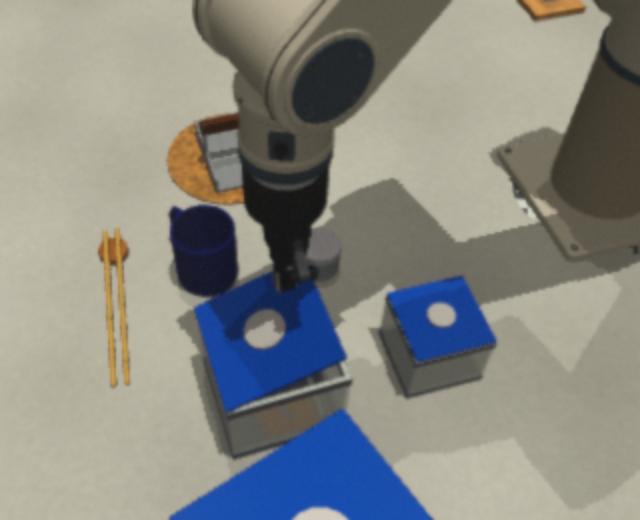

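The lid is following and is about 20° open, with the fingers on it at (288,280). I'll press it the rest of the way while reading the force.

```bash
python3 -m crank '[0.003,0,0.01,0,0,0,0,0.002,0,0.01,0,0,0,0,0,0,0.006,0,0,0,0,0,0,0.004,0,0,0,0]'
python3 -m crank '[0,0,0.003,0,0,0,0,0,0,0,0,0,0,0]'
python3 -m crank '[0,0,0.002,0,0,0,0,0,0,0,0,0,0,0]'
```

```text
time: 19.25
eef_pos: [0.5058, 0.1446, 0.1926]
tool_rot: [-0.0, -0.005, 1.0, 0.001]
contact_force: [-0.8, -0.5, 0.6]
finger_gap: -0.0001
time: 19.45
eef_pos: [0.5059, 0.1447, 0.1906]
tool_rot: [-0.0, -0.005, 1.0, 0.001]
contact_force: [-2.2, -1.3, 5.1]
finger_gap: 0.0002
time: 19.65
eef_pos: [0.5059, 0.1447, 0.1902]
tool_rot: [0.0, -0.005, 1.0, 0.001]
contact_force: [-7.9, -2.2, 24.7]
finger_gap: 0.0003
```

Firm seat at 25 N: the lid is shut. Retreat straight up and check.

```bash
python3 -m crank '[0,0,-0.01,0,0,0,0,0,0,-0.04,0,0,0,0,0,0,-0.05,0,0,0,0,0,0,-0.04,0,0,0,0]'
python3 -m crank '[0.04,0.02,0,0,0,0,0,0.04,0.02,0,0,0,0,0,0.03,0.02,0,0,0,0,0,0,0,0,0,0,0,0]'
python3 - <<'E'
from workcell import r
from h import *
d=r.snapshot("scene");C=cloud(d);P=C[245:256,300:320].reshape(-1,3)
h=cv2.cvtColor(d["frame"],cv2.COLOR_RGB2HSV);m=(h[...,0]>105)&(h[...,1]>150)&(C[...,2]>.1)&(C[...,2]<.16)&(C[...,0]>.46)&(C[...,0]<.61)&(C[...,1]>.11)&(C[...,1]<.255)
P=C[m];A=np.c_[P[:,:2],np.ones(len(P))];print(len(P),'lid slopes',np.linalg.lstsq(A,P[:,2],rcond=None)[0],P[:,2].min(),P[:,2].max())
t=r.snapshot("top");a=cv2.resize(d["frame"][60:260,180:400,::-1],None,fx=1.8,fy=1.8);b=cv2.resize(t["frame"][110:310,200:520,::-1],None,fx=1.25,fy=1.8)
cv2.imwrite('pics/end.png',np.hstack([a,b]));print(r.sense()["contact_force"],r.sense()["time"])
E
```

```text
time: 20.05
eef_pos: [0.5061, 0.1445, 0.3306]
tool_rot: [0.001, -0.005, 1.0, 0.001]
contact_force: [0.4, -0.3, -0.5]
finger_gap: -0.0002
time: 20.45
eef_pos: [0.3921, 0.2044, 0.3284]
tool_rot: [-0.001, -0.006, 1.0, 0.001]
contact_force: [1.2, -0.1, -0.1]
finger_gap: -0.0001
2934 lid slopes [-8.88381486e-05  7.54231098e-05  1.17336228e-01] 0.10686727461533285 0.12184218081334142
[0.93410061 0.13906717 0.51734166] 20.55
```

View pics/end.png

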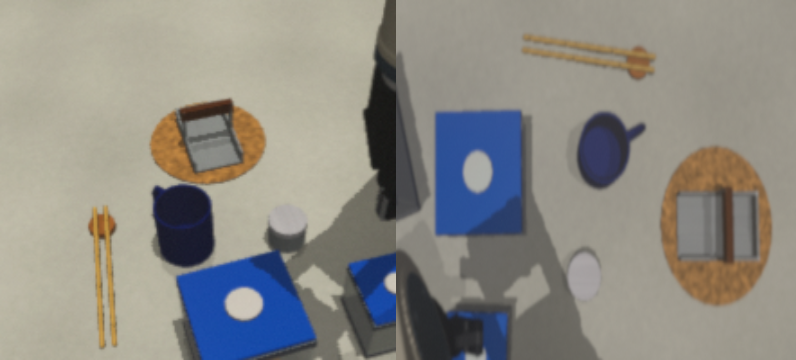

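Lid shut and level (slope below 0.001), tray empty and centred on the mat, bystanders unmoved, robot clear.

```bash
python3 -c "
from workcell import r
print(r.finish_job())"
```

```text
the job is handed in; nothing more can be done
None
```

I tipped the four crackers into the 130 mm canister, set the empty tray back on the cork mat and let go. I then pushed the lid shut and handed the job in at about 20.5 s; no verdict came back.

**Last checks:**
- **Crackers:** the top view after tipping showed four in the canister, two flat and two standing against the far wall. The tray was empty.
- **Tray:** it was set down level, with its grip within about 2 mm of the measured mat centre. A numeric check of the bar after release gave no usable fit, because it picked up other objects as well. So the final tray position rests on the tool pose at release and the pictures, which show it flat and centred.
- **Lid:** it seated firmly under a 25 N push. The final lid plane is level (slope below 0.001) with its top at 0.117 m.
- **Bystanders:** the mug, tin and chopsticks look unmoved in the pictures. The arm ended clear of everything.

**Disagreement with the brief:** the tray's open edge pointed away from the robot (azimuth about -25°), not towards it. Depth from both the wrist and top cameras agreed on this, so I tipped the tray according to the measurement.

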